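Dock the well plate on its swing carrier

TASK

Get the well plate docked: first push the plate fully home into its swing carrier, and then press the station's plunger button all the way down once and let go, so that the stop pin sinks and stays down. Then push the carrier near its free corner so that it swings round its pivot pin fully in against its stop, and finally press the same button once more and let go, so that the stop pin springs up and bars the carrier in place. Leave all the other things where they are.

Things in the scene. Friction and masses are not known exactly. Their poses are not given: they have to be found in the camera images.
- station: Grey and white station, fixed in a run. Origin on the table under its deck's middle; x away from the robot to the rear housing, y left, z up. Deck x -120..120, y -175..155 mm, top 30 mm above the table. Housing behind it x 120..190, 91 mm high. Dock cheek x 32..118, y 93..105, 75 mm high. Steel pivot pin at x 90, y -70, 70 mm high. Stop pin and button stand on the deck.
- carrier (a joint): Heading of the swing carrier, rad: 0 fully home in the dock (hard stop), growing counter-clockwise from above as it stands out towards the robot, hard stop 1.4; starts 1.0 to 1.25. About 0.25 N m friction, stays where left; 2 to 4 N at the free corner moves it. The raised stop pin bars it from coming in past 0.9, and once home from leaving beyond 0.06.
- pivot (a point): On the pivot axis, 62 mm above the table, with the carrier's axes: y from pivot to free end, z up. Aluminium carrier tray x -93..7, y 22..156 mm, underside 46 mm above the table, floor and walls 5 mm thick, walls up to 68 mm on three sides, open at the free end (y 156). To swing it in push its outer wall face x = -93 towards +x near y 140.
- carrier_corner (a point): Top of the carrier's free corner that is pushed: the outer corner at x -93, y 156 in the carrier's axes, 68 mm above the table. It carries the carrier's axes.
- plate (a joint): How far the plate stands out of the carrier's open end, m: 0 fully home (hard stop, its end flush with the carrier's free end), up to 0.045. Starts 0.018 to 0.040 out. It slides only along the carrier, with about 1.5 N of friction.
- plate_end (a point): Centre of the plate's exposed end face, 66 mm above the table, with the carrier's axes; push it along -y. Face 85.5 mm wide (x), 51 to 81 mm above the table. White plate 127 x 85.5 x 30 mm with 24 square wells. Pushing hard at the -x side of the face turns the carrier further out; pushing some 20 mm to its +x side does so less.
- latch (a joint): How far button and stop pin (one moving part) are down, m: 0 up, about 0.012 latched down, 0.0205 fully pressed (hard stop). Push-push latch: press to the hard stop (at least 0.0195) and let go; it then stays latched down, the next such press lets it spring up to 0. Pressed slowly (30 mm/s or less) it takes 2 to 4.5 N; fast presses meet far more.
- button_top (a point): Centre of the top of the white plunger button, 28 mm across, in a black collar (38 mm across, 34 mm above the table), at station x -45, y 118 mm. Its top is 62 mm above the table when up, 50 mm latched down, 41.5 mm fully pressed. Press it straight down.
- stop_pin_top (a point): Centre of the top of the steel stop pin, 10 mm across, at station x -13.5, y 30. 53.5 mm above the table when up, where it stands in the carrier's way; about 42 mm latched down, where the carrier passes over it. It moves with the button; do not press it itself.
- jar: Small amber jar, 32 mm across, 38 mm high, standing on the deck's front left part. Origin under its centre. It is not part of the job and must stay where it is.
- reagent: White reagent bottle, 64 mm across, 135 mm high, left of the station. Origin under its centre. It is not part of the job and must stay where it is.
- amber: Amber bottle, 52 mm across, 110 mm high, left of the station. Origin under its centre. It is not part of the job and must stay where it is.
- tip_box: Blue pipette tip box with clear lid, 82 by 120 by 67 mm, right of the station. Origin under its centre. It is not part of the job and must stay where it is.
- tube_rack: Grey tube rack 70 by 160 by 28 mm with small tubes up to 43 mm, right of the station. Origin under its centre. It is not part of the job and must stay where it is.
- hex_key: Dark steel hex key about 100 by 28 mm, 6 mm thick, lying on the table front left of the station. Origin at the middle of its long arm. It is not part of the job and must stay where it is.
- marker: Marker pen, 130 by 11 by 11 mm, lying on the table right of the station's front. Origin at its middle. It is not part of the job and must stay where it is.

How it is judged:
By the outcome, as a careful person would: the job done as asked, in the order asked, and still so for the second after the job is handed in, with the robot touching nothing.
It also fails if it takes over 61 s, if anything falls off the work surface, if the arm or the gripper's body presses on something with over 40 N, if the wrist force passes 120 N, or if a joint passes its speed limit or range.

ROBOT

A 7-joint arm with a two-finger parallel gripper is mounted at the origin on the work surface. World frame = base frame: x ahead of the robot, y to its left, z up, the work surface at z = 0. Lengths are in m, angles in rad, forces in N, time in s.
With the tool pointing down it reaches from about 0.4 to 0.875 m from the base axis. Payload 19.3 kg.
Tool frame: the origin (TCP) lies between the finger pads; the fingertips stand 17 mm ahead of it and the grasp point (between the pads) lies 2 mm behind it (bot.finger_overhang is the distance from the TCP to the fingertips, in m); z points along the fingers, y is the line along which they close (so a half turn about z gives the same grasp; the last joint's range is limited). The gripper opens to 85 mm and grips with 20 to 120 N. Pads are 22 mm wide; open, the fingers measure 114 mm over their backs; the gripper's body (76 mm by 85 mm) begins 54 mm behind the grasp point. The pads swing forward as they close: fully open they stand 13 mm farther back than shut.
Start: joints at [1.101, 0.521, -0.036, 1.599, 0.021, 1.021, -0.113], TCP at [0.243, -0.576, 0.248] pointing down, gripper open.
Joint ranges: [-2.91, 2.91], [-0.3, 2.13], [-1.5, 1.42], [0.17, 2.43], [-1.26, 4.41], [0.16, 1.93], [-2.52, 2.52]. Speed limits (rad/s): [1.89, 1.89, 2.39, 2.39, 3.01, 3.01, 3.01].

INTERFACE

Orientations are given as [roll, pitch, yaw] about the fixed x, y, z axes, in that order (R = Rz(yaw) Ry(pitch) Rx(roll)).
In Python, from workcell import observe, grab_frame, bot gives the robot as it stands.
- The arm moves only by the shell command python3 -m crank 'ROWS' [FORCE]. ROWS is a JSON object of lists of equal length, an entry for each row: "linear": the shift along the world's x, y, z each as a share of 0.25 m, from -1 to 1, a list of three; "delta_rot": the turn, a rotation vector about the world's x, y, z each as a share of 30 degrees, from -1 to 1, a list of three; "fingers": the opening, from -1 (shut) to 1 (fully open). In form: {"linear": [[dx, dy, dz], ...], "delta_rot": [[rx, ry, rz], ...], "fingers": [fingers, ...]}. A call has 1 to 5 rows; each row is the pose to reach, as a shift and turn from the pose commanded when the call began; what a row does not reach only later rows make up. A row lasts 1/10 s, in which the tool goes at most 50 mm and 8.59 degrees, less where a joint would pass 70% of its speed; a pose out of reach is approached as far as the arm can. A call with a number of a shift or a turn outside -1 to 1 is refused whole. A call with a gripper value outside its range is refused whole. The fingers move at their own pace and stop on an object; FORCE is the grip in N (left out, the last holds). Time passes only in rows, so rows that repeat a pose let the fingers close. It gives the time, the measured TCP pose, the force, the opening and the grip force at its end, in the units of the state.
- observe(): the state, without advancing time (a new reading comes with each control period).
- grab_frame(name): name is "scene" or "side" or "wrist"; returns a dict with "image" (480x640x3 uint8, red, green, blue), "mtx" (3x3 intrinsics, pixels), "k1" (the pictures are not rectified: a ray, as slopes to the right and down, at radius r is drawn at 1 + k1 r^2 times it, then the intrinsics apply), "xyz" and "orientation" of the camera in the world. Camera axes: x right, y down, z forward; pixel columns grow to the right and rows downward; lengths in m; the calibration is good to about 2 mm. A picture is of the moment at which its call begins. There is no depth.
- bot.job_done(): hands the job in; it is judged then, once.
The state is a dict: "clock": time; "qpos": joint angles; "qd": joint speeds; "joint_efforts": joint torques, N m; "position": TCP position; "tool_rot": TCP orientation; "force": force on the tool from outside, world axes, zero at the start; "moment": the same for the moment, N m; "grip_width": finger opening in m; "finger_force": force on a finger pad.
Only numpy, scipy, OpenCV 4.12 (cv2) and the standard library are available. Lean on these libraries where they do the work, as an engineer would, in place of code of your own. Each camera call takes 0.05 s, during which the arm holds its last target. There are 200 camera calls.

## Working session

There is one attempt and no reset: what is moved stays moved. The work goes in short steps, Python scripts to look and compute and a shell command to move; the robot and the scene stay as the last step left them, time stands still between calls to the robot, and variables do not carry over. Pictures are saved under pics/ and viewed, at most 10 in all, crops included, and the job is handed in when it is done.

```bash
mkdir -p pics; ls
python3 - <<'E'
from workcell import observe, grab_frame, bot
import cv2
s=observe();print(s['clock'],s['position'],s['tool_rot'],s['force'],s['grip_width'],bot.finger_overhang)
for n in('scene','side'):
    f=grab_frame(n);cv2.imwrite(f'pics/{n}0.png',f['image'][:,:,::-1]);print(n,f['mtx'],f['k1'],f['xyz'],f['orientation'])
E
```

```text
pics
0.0 [ 0.24315343 -0.575438    0.24774901] [-3.14051291e+00  6.37760833e-05  3.99816611e-01] [-0.43826662 -0.24432486  0.38691371] 0.08509719855056529 0.017
scene [[607.48555566   0.         323.54540962]
 [  0.         607.48555566 234.33883142]
 [  0.           0.           1.        ]] -0.1403568653809796 [1.375836   0.29973484 1.02787051] [-2.39486198e+00 -1.20300258e-03  1.96296950e+00]
side [[565.07379794   0.         324.39081743]
 [  0.         565.07379794 244.89636817]
 [  0.           0.           1.        ]] -0.11514701807543255 [0.08953686 0.61596778 0.84152226] [-2.35958575  0.02014956 -2.49969926]
```

View pics/scene0.png

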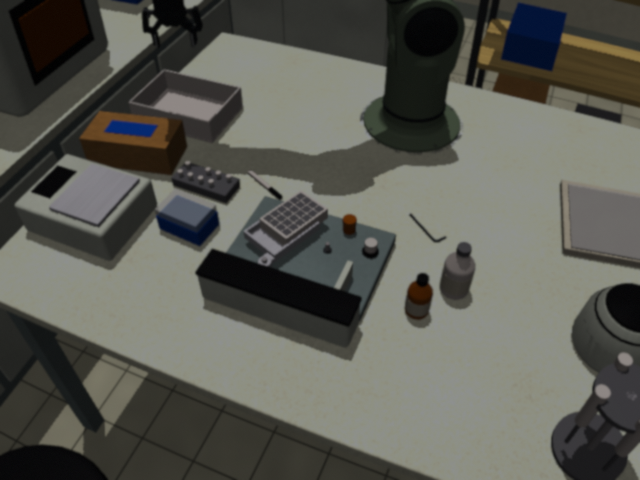

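View pics/side0.png

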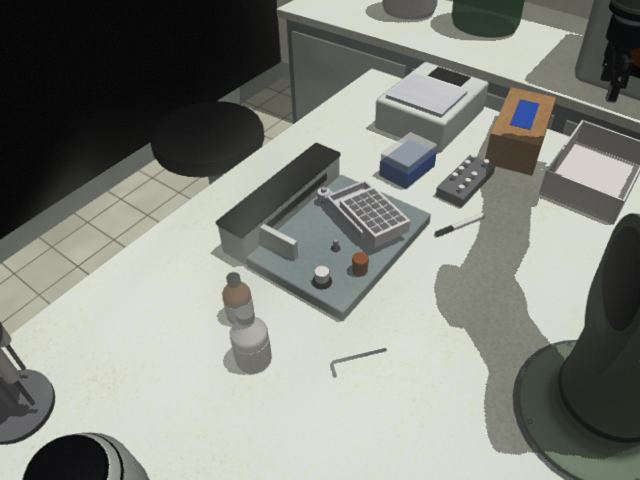

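The scene view has the station at about (310,260), the button at (371,245), the stop pin at (327,247), the pivot at (265,261) and the jar at (350,224). In the side view the button is at (321,275), the pin at (336,244) and the pivot at (324,192). I'll zoom in next to get accurate pixels.

Run:
```python
import cv2
a=cv2.imread('pics/scene0.png')[180:345,190:410];b=cv2.imread('pics/side0.png')[135:325,210:440]
g=lambda i:cv2.convertScaleAbs(cv2.resize(i,(800,int(800*i.shape[0]/i.shape[1])),interpolation=cv2.INTER_CUBIC)[:600],alpha=1.4)
cv2.imwrite('pics/sc.png',g(a)[:600]);b=b[:170];cv2.imwrite('pics/sd.png',g(b))
```

```text
(no output)
```

View pics/sc.png

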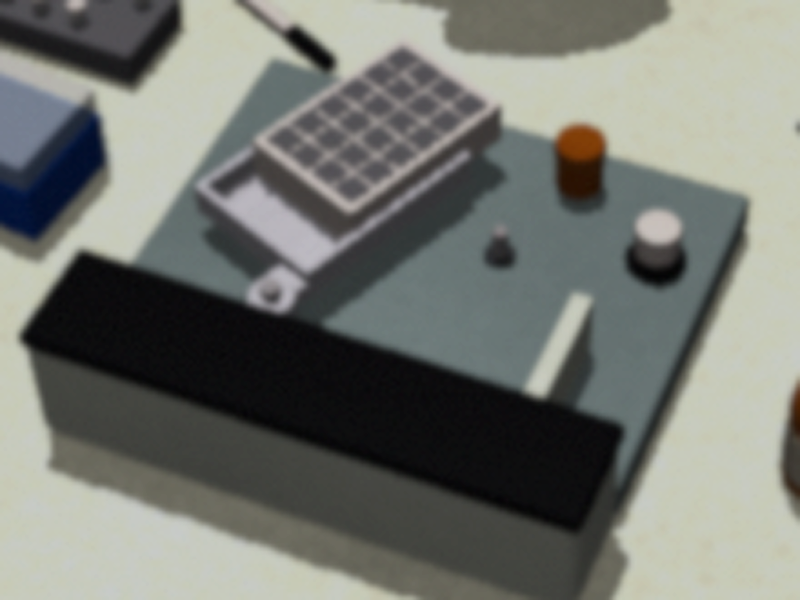

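View pics/sd.png

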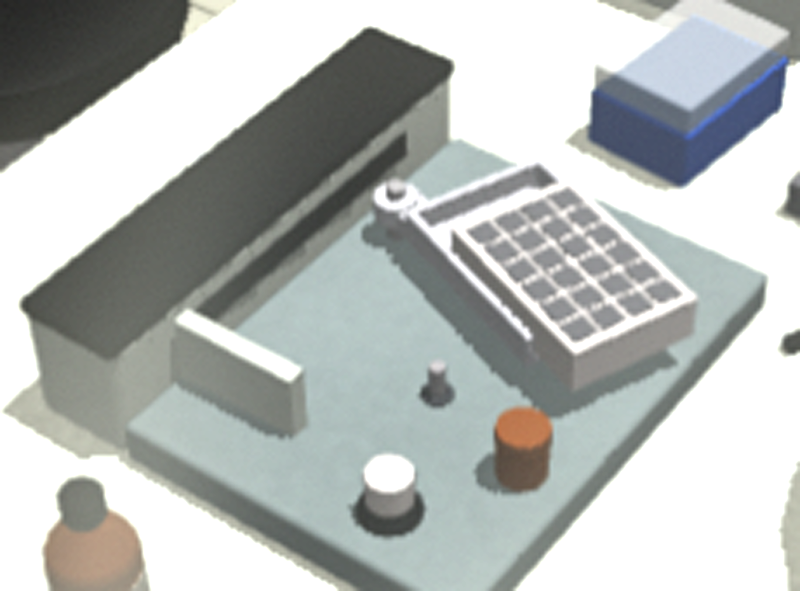

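In the scene crop, the button top is at (659,226), the pin top at (501,232), the pivot at (269,285) and the plate's exposed end at (404,42)-(500,107). In the side crop they are at (389,474), (438,367), (396,186) and (693,297)-(575,350).

```bash
cat > h.py <<'E'
import numpy as np,cv2
from scipy.spatial.transform import Rotation as R
def ray(f,uv):
    n=cv2.undistortPoints(np.array([[uv]],float),f['mtx'],np.array([f['k1'],0,0,0,0.]))[0,0]
    d=R.from_euler('xyz',f['orientation']).as_matrix()@np.array([n[0],n[1],1]);return np.array(f['xyz']),d
def plane(f,uv,z):
    o,d=ray(f,uv);return o+d*(z-o[2])/d[2]
def tri(r1,r2):
    A=np.c_[r1[1],-r2[1]];t=np.linalg.lstsq(A,r2[0]-r1[0],rcond=None)[0]
    p,q=r1[0]+t[0]*r1[1],r2[0]+t[1]*r2[1];return (p+q)/2,np.linalg.norm(p-q)
E
python3 - <<'E'
from h import *
from workcell import grab_frame
np.set_printoptions(precision=4,suppress=True)
F={n:grab_frame(n) for n in('scene','side')}
c=lambda u,v,s,x,y:((u+.5)/s-.5+x,(v+.5)/s-.5+y)
P={'button':((659,226),(389,474),.062),'pin':((501,232),(438,367),.0535),'pivot':((269,285),(396,186),.070),
'jar':((580,138),(523,425),.068),'cFR':((275,60),(765,280),.030),'eA':((404,42),(693,297),.081),'eB':((500,107),(575,350),.081),'iB':((352,212),(455,234),.081),'iA':((256,142),(567,185),.081)}
W={}
for k,(a,b,z) in P.items():
    a=c(*a,800/220,190,180);b=c(*b,800/230,210,135)
    pa,pb=plane(F['scene'],a,z),plane(F['side'],b,z);t,e=tri(ray(F['scene'],a),ray(F['side'],b))
    W[k]=(pa+pb)/2;print(k,pa[:2],pb[:2],'tri',t,round(e,4))
# station fit from button,pin,pivot
S=np.array([[-.045,.118],[-.0135,.030],[.090,-.070],[-.12,-.175]]);Q=np.array([W[k][:2] for k in('button','pin','pivot','cFR')])
s0,q0=S[:3].mean(0),Q[:3].mean(0);a=S[:3]-s0;b=Q[:3]-q0
yaw=np.arctan2((a[:,0]*b[:,1]-a[:,1]*b[:,0]).sum(),(a*b).sum());M=np.array([[np.cos(yaw),-np.sin(yaw)],[np.sin(yaw),np.cos(yaw)]])
t=q0-M@s0;print('station',t,yaw,'fit res',(S@M.T+t-Q)*1000)
piv=M@S[2]+t
eA,eB,iA,iB=[W[k][:2] for k in('eA','eB','iA','iB')]
print('plate size',np.linalg.norm(eA-eB),np.linalg.norm(iA-iB),np.linalg.norm(eA-iA),np.linalg.norm(eB-iB))
y=(eA+eB-iA-iB);y/=np.linalg.norm(y);x=np.array([y[1],-y[0]])
print('carrier yaw',np.arctan2(-y[0],y[1]),'rel',np.arctan2(-y[0],y[1])-yaw,'plate out',((eA+eB)/2-piv)@y-.156,'mid x',((eA+eB)/2-piv)@x,'x',x,'y',y)
for n,p in (('endmid',(eA+eB)/2),('corner',piv-.093*x+.156*y),('button',M@S[0]+t),('piv',piv)):print(n,p)
E
```

```text
button [0.5306 0.0612] [0.5293 0.0629] tri [0.5299 0.0614 0.0609] 0.0011
pin [ 0.5636 -0.0259] [ 0.5609 -0.0251] tri [ 0.562  -0.0266  0.0516] 0.0
pivot [ 0.6658 -0.1274] [ 0.665  -0.1247] tri [ 0.6658 -0.1268  0.0692] 0.0019
jar [ 0.4862 -0.0058] [ 0.4884 -0.0039] tri [ 0.4879 -0.0044  0.069 ] 0.0021
cFR [ 0.4606 -0.2277] [ 0.4564 -0.2225] tri [ 0.4581 -0.2283  0.0261] 0.0026
eA [ 0.4619 -0.1332] [ 0.4596 -0.1332] tri [ 0.4603 -0.1341  0.0796] 0.0006
eB [ 0.4922 -0.0559] [ 0.4906 -0.0577] tri [ 0.4909 -0.0571  0.0804] 0.0019
iB [ 0.6052 -0.1026] [ 0.6018 -0.0988] tri [ 0.6037 -0.1027  0.0783] 0.0021
iA [ 0.5757 -0.1797] [ 0.5729 -0.1751] tri [ 0.5747 -0.1795  0.0785] 0.0027
station [ 0.5754 -0.0558] 0.0007725714377929434 fit res [[ 0.3409  0.0734]
 [-0.3708 -0.3565]
 [ 0.0299  0.2831]
 [-2.9798 -5.8633]]
plate size 0.08229939904593772 0.08206996006318834 0.12187394817151284 0.12037208667503907
carrier yaw 1.1985508052490086 rel 1.1977782338112157 plate out 0.03157292088713873 mid x -0.04020202830159342 x [0.3637 0.9315] y [-0.9315  0.3637]
endmid [ 0.4761 -0.095 ]
corner [ 0.4863 -0.1557]
button [0.5303 0.0621]
piv [ 0.6654 -0.1258]
```

The points fit the given sizes: carrier heading about 1.2, plate about 33 mm out, and station at (0.575,-0.056) with yaw near 0. I'll shut the gripper, turn it to the carrier heading, and move in front of the plate end.

```bash
python3 -m crank '{"linear":[[0.33,0.82,0],[0.33,0.82,0],[0.33,0.82,0],[0.33,0.82,0],[0.33,0.82,0]],"delta_rot":[[0,0,0.76],[0,0,0.76],[0,0,0.76],[0,0,0.76],[0,0,0.76]],"fingers":[-1,-1,-1,-1,-1]}' 30
python3 -m crank '{"linear":[[0.33,0.82,0],[0.33,0.82,0],[0.33,0.82,0],[0.33,0.82,0],[0.33,0.82,0]],"delta_rot":[[0,0,0.76],[0,0,0.76],[0,0,0.76],[0,0,0.76],[0,0,0.76]],"fingers":[-1,-1,-1,-1,-1]}'
python3 -m crank '{"linear":[[0.16,0.4,0],[0.16,0.4,0],[0.16,0.4,0],[0.16,0.4,0]],"delta_rot":[[0,0,0],[0,0,0],[0,0,0],[0,0,0]],"fingers":[-1,-1,-1,-1]}'
python3 -c "
from workcell import observe;s=observe();print(s['qpos'],s['tool_rot'],s['force'])"
```

```text
clock: 0.7
position: [0.3272, -0.3669, 0.2485]
tool_rot: [-3.141, -0.001, 0.802]
force: [1.4, -2.6, 0.0]
grip_width: 0.012
finger_force: 0.0
clock: 1.2
position: [0.4094, -0.1619, 0.2485]
tool_rot: [3.141, -0.001, 1.2]
force: [-0.0, -0.7, 0.7]
grip_width: -0.0002
finger_force: 0.0
clock: 1.6
position: [0.4486, -0.0643, 0.2482]
tool_rot: [-3.141, -0.0, 1.199]
force: [0.4, -1.4, 0.4]
grip_width: 0.0003
finger_force: 0.0
[ 0.38866798  0.27449777 -0.45150344  2.01498057  0.15304939  0.88430833
 -0.51751523] [-3.14136713e+00 -2.87047102e-04  1.19878574e+00] [ 0.39311698 -1.43380475  0.4247777 ]
```

```bash
python3 -m crank '{"linear":[[0,0,-0.2],[0,0,-0.4],[0,0,-0.56],[0,0,-0.68],[0,0,-0.68]],"delta_rot":[[0,0,0],[0,0,0],[0,0,0],[0,0,0],[0,0,0]],"fingers":[-1,-1,-1,-1,-1]}'
python3 - <<'E'
from workcell import *
import cv2,numpy as np
g=lambda i:cv2.resize(i[:,:,::-1],(400,360),interpolation=cv2.INTER_CUBIC)
a=grab_frame('scene')['image'][180:300,240:400];b=grab_frame('side')['image'][150:300,300:460]
cv2.imwrite('pics/p1.png',np.hstack([cv2.convertScaleAbs(g(a),alpha=1.5),g(b)]))
E
```

```text
clock: 2.1
position: [0.4459, -0.0668, 0.0755]
tool_rot: [-3.136, 0.002, 1.195]
force: [0.5, 0.5, 1.9]
grip_width: 0.0002
finger_force: 0.0
```

View pics/p1.png

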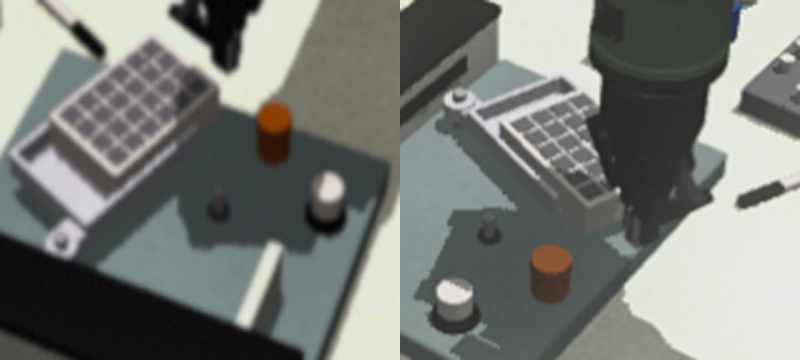

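The shut fingers stand just in front of the plate's end face on its +x side (tip at (230,65) in the left half), clear of the jar. I'll push along -y of the carrier.

```bash
for i in 1 2; do python3 -m crank '{"linear":[[0.015,-0.006,0],[0.03,-0.012,0],[0.045,-0.017,0],[0.06,-0.023,0],[0.075,-0.029,0]],"delta_rot":[[0,0,0],[0,0,0],[0,0,0],[0,0,0],[0,0,0]],"fingers":[-1,-1,-1,-1,-1]}' | grep -E 'pos|force: \['; done
```

```text
position: [0.4675, -0.0732, 0.0786]
force: [-2.8, 1.4, 0.5]
position: [0.4859, -0.0804, 0.0782]
force: [-1.9, 0.7, 1.4]
```

```bash
for i in 1 2 3; do python3 -m crank '{"linear":[[0.004,-0.0015,0],[0.008,-0.003,0],[0.012,-0.0045,0],[0.016,-0.006,0],[0.02,-0.0075,0]],"delta_rot":[[0,0,0],[0,0,0],[0,0,0],[0,0,0],[0,0,0]],"fingers":[-1,-1,-1,-1,-1]}' | grep -E 'pos|force: \['; done
```

```text
position: [0.4907, -0.0821, 0.0783]
force: [-1.0, -0.6, -1.2]
position: [0.4958, -0.084, 0.0783]
force: [-1.6, -0.6, -0.3]
position: [0.4997, -0.0855, 0.0781]
force: [-13.2, 5.3, 8.5]
```

The force jump marks the hard stop at (0.4997,-0.0855), against a predicted 0.498. I'll back off, lift, and check.

```bash
python3 -m crank '{"linear":[[-0.05,0.02,0],[-0.12,0.046,0],[-0.12,0.046,0.2],[-0.12,0.046,0.4],[-0.12,0.046,0.5]],"delta_rot":[[0,0,0],[0,0,0],[0,0,0],[0,0,0],[0,0,0]],"fingers":[-1,-1,-1,-1,-1]}'
python3 -m crank '{"linear":[[0,0.2,0],[0,0.4,0],[0,0.6,0],[0,0.6,0]],"delta_rot":[[0,0,0],[0,0,0],[0,0,0],[0,0,0]],"fingers":[-1,-1,-1,-1]}'
python3 - <<'E'
from workcell import *
import cv2,numpy as np
g=lambda i:cv2.resize(i[:,:,::-1],(400,360),interpolation=cv2.INTER_CUBIC)
a=grab_frame('scene')['image'][180:300,240:400];b=grab_frame('side')['image'][150:300,300:460]
cv2.imwrite('pics/p2.png',np.hstack([cv2.convertScaleAbs(g(a),alpha=1.5),g(b)]))
E
```

```text
clock: 5.2
position: [0.472, -0.074, 0.207]
tool_rot: [3.138, -0.001, 1.196]
force: [1.3, -0.8, -2.2]
grip_width: 0.0
finger_force: 0.0
clock: 5.6
position: [0.4708, 0.0826, 0.204]
tool_rot: [3.141, -0.004, 1.204]
force: [0.6, -1.8, 0.0]
grip_width: 0.0002
finger_force: 0.0
```

View pics/p2.png

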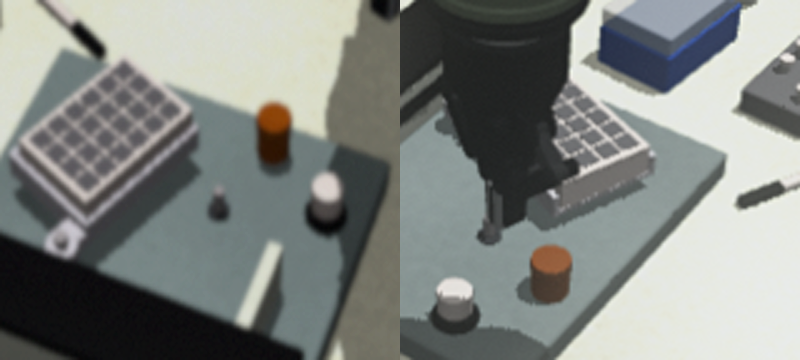

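The plate now sits flush in the carrier. Next is the button at (0.530,0.062).

```bash
python3 -m crank '{"linear":[[0.12,-0.04,0],[0.237,-0.082,0],[0.237,-0.082,-0.2],[0.237,-0.082,-0.4],[0.237,-0.082,-0.46]],"delta_rot":[[0,0,0],[0,0,0],[0,0,0],[0,0,0],[0,0,0]],"fingers":[-1,-1,-1,-1,-1]}'
python3 -m crank '{"linear":[[0,0,0],[0,0,0],[0,0,0]],"delta_rot":[[0,0,0],[0,0,0],[0,0,0]],"fingers":[-1,-1,-1]}'
python3 - <<'E'
from workcell import *
import cv2,numpy as np
g=lambda i:cv2.resize(i[:,:,::-1],(400,360),interpolation=cv2.INTER_CUBIC)
a=grab_frame('scene')['image'][180:300,290:450];b=grab_frame('side')['image'][190:340,240:400]
cv2.imwrite('pics/p3.png',np.hstack([cv2.convertScaleAbs(g(a),alpha=1.5),g(b)]))
E
```

```text
clock: 6.2
position: [0.5281, 0.0532, 0.0841]
tool_rot: [-3.137, 0.003, 1.194]
force: [0.6, 0.1, 2.0]
grip_width: -0.0001
finger_force: 0.0
clock: 6.5
position: [0.5309, 0.0547, 0.0897]
tool_rot: [3.14, -0.001, 1.195]
force: [0.7, -0.6, 0.8]
grip_width: -0.0003
finger_force: 0.0
```

View pics/p3.png

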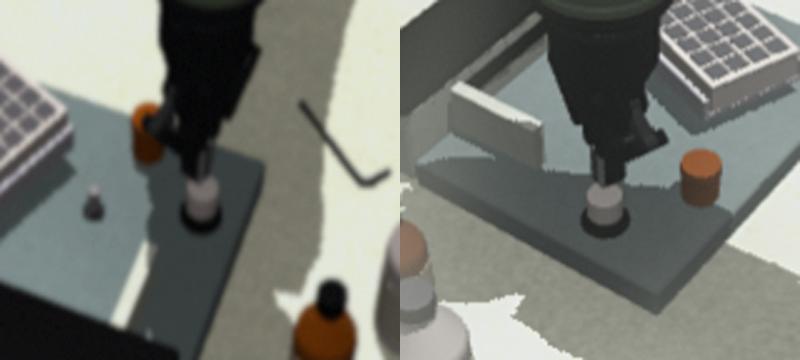

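The fingers hang over the button, about 7 mm short in y. I'll shift and press slowly.

```bash
python3 -m crank '{"linear":[[0,0.03,0],[0,0.03,0],[0,0.03,-0.01],[0,0.03,-0.02],[0,0.03,-0.03]],"delta_rot":[[0,0,0],[0,0,0],[0,0,0],[0,0,0],[0,0,0]],"fingers":[-1,-1,-1,-1,-1]}'| grep -E 'pos|force: \['
for i in 1 2; do python3 -m crank '{"linear":[[0,0,-0.009],[0,0,-0.018],[0,0,-0.027],[0,0,-0.036],[0,0,-0.045]],"delta_rot":[[0,0,0],[0,0,0],[0,0,0],[0,0,0],[0,0,0]],"fingers":[-1,-1,-1,-1,-1]}'| grep -E 'pos|force: \['; done
```

```text
position: [0.5299, 0.0625, 0.0805]
force: [-0.1, 0.5, -0.2]
position: [0.5299, 0.0626, 0.0694]
force: [-1.8, -1.2, 2.5]
position: [0.53, 0.0627, 0.0581]
force: [-3.4, 3.2, 11.7]
```

```bash
python3 -m crank '{"linear":[[0,0,-0.004],[0,0,-0.008],[0,0,-0.008]],"delta_rot":[[0,0,0],[0,0,0],[0,0,0]],"fingers":[-1,-1,-1]}'| grep -E 'pos|force: \['
python3 -m crank '{"linear":[[0,0,0.02],[0,0,0.05],[0,0,0.1],[0,0,0.3],[0,0,0.5]],"delta_rot":[[0,0,0],[0,0,0],[0,0,0],[0,0,0],[0,0,0]],"fingers":[-1,-1,-1,-1,-1]}'| grep -E 'pos|force: \['
python3 -m crank '{"linear":[[-0.08,-0.15,0],[-0.16,-0.35,0],[-0.2,-0.55,0],[-0.2,-0.7,0],[-0.2,-0.7,0]],"delta_rot":[[0,0,0],[0,0,0],[0,0,0],[0,0,0],[0,0,0]],"fingers":[-1,-1,-1,-1,-1]}'| grep -E 'pos|force: \['
python3 - <<'E'
from workcell import *
import cv2,numpy as np
g=lambda i:cv2.resize(i[:,:,::-1],(400,360),interpolation=cv2.INTER_CUBIC)
a=grab_frame('scene')['image'][180:300,240:400];b=grab_frame('side')['image'][150:300,300:460]
cv2.imwrite('pics/p4.png',np.hstack([cv2.convertScaleAbs(g(a),alpha=1.5),g(b)]))
E
```

```text
position: [0.5302, 0.0631, 0.0573]
force: [-9.4, -0.3, 32.7]
position: [0.5292, 0.0628, 0.1828]
force: [-0.3, 0.3, 0.6]
position: [0.4791, -0.1181, 0.1818]
force: [0.2, 1.1, 0.2]
```

View pics/p4.png

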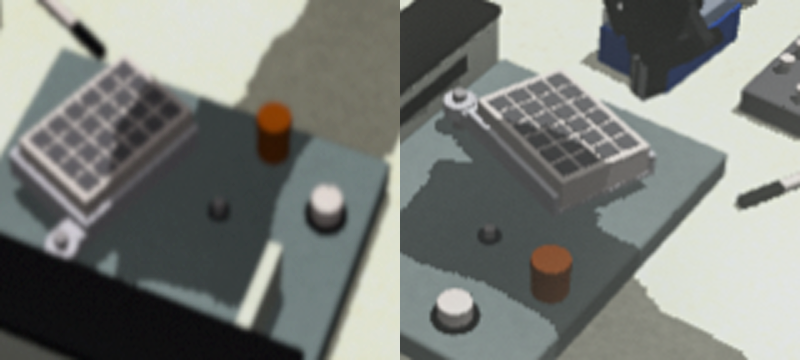

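The pin and button are latched down and the plate is flush. Plate top corners in the left half: (124,58), (193,102), (90,193), (22,145). In the right half: (250,150), (156,178), (82,104), (165,72). Now the carrier heading.

Run:
```python
from h import *
from workcell import grab_frame,observe
np.set_printoptions(precision=4,suppress=True)
f,g=grab_frame('scene'),grab_frame('side');Y=[]
for F,pts,sx,sy,x0,y0 in((f,[(124,58),(193,102),(90,193),(22,145)],2.5,3,240,180),(g,[(250,150),(156,178),(82,104),(165,72)],2.5,2.4,300,150)):
    p=np.array([plane(F,((u+.5)/sx-.5+x0,(v+.5)/sy-.5+y0),.081)[:2] for u,v in pts])
    y=p[0]+p[1]-p[2]-p[3];y/=np.linalg.norm(y);Y.append(np.arctan2(-y[0],y[1]))
    print(Y[-1],'end y',((p[0]+p[1])/2-[.6654,-.1258])@y)
piv=np.array([.6654,-.1258])
th0=np.mean(Y)
for off in(.03,.011):
  print('off',off)
  for th in [th0]+list(np.arange(1.1,-.05,-.1)):
    c,s=np.cos(th),np.sin(th);print(round(th,3),piv+np.array([[c,-s],[s,c]])@[-.093-off,.135])
s=observe();print(s['position'],s['tool_rot'],s['clock'])
```

```text
1.2039069615306364 end y 0.15616181243818086
1.1804532618968775 end y 0.15337053833832043
off 0.03
1.192 [ 0.4945 -0.1902]
1.1 [ 0.4893 -0.1742]
1.0 [ 0.4853 -0.1564]
0.9 [ 0.4832 -0.1382]
0.8 [ 0.4829 -0.12  ]
0.7 [ 0.4844 -0.1018]
0.6 [ 0.4877 -0.0838]
0.5 [ 0.4927 -0.0663]
0.4 [ 0.4995 -0.0494]
0.3 [ 0.508  -0.0332]
0.2 [ 0.518  -0.0179]
0.1 [ 0.5295 -0.0038]
-0.0 [0.5424 0.0092]
off 0.011
1.192 [ 0.5015 -0.1725]
1.1 [ 0.4979 -0.1573]
1.0 [ 0.4956 -0.1404]
0.9 [ 0.495  -0.1233]
0.8 [ 0.4961 -0.1063]
0.7 [ 0.4989 -0.0895]
0.6 [ 0.5033 -0.0731]
0.5 [ 0.5094 -0.0572]
0.4 [ 0.517 -0.042]
0.3 [ 0.5261 -0.0276]
0.2 [ 0.5367 -0.0142]
0.1 [ 0.5484 -0.0019]
-0.0 [0.5614 0.0092]
[ 0.4802 -0.1114  0.1816] [ 3.1413 -0.0005  1.1967] 9.6
```

```bash
python3 -m crank '{"linear":[[0.018,-0.19,0],[0.036,-0.376,0],[0.036,-0.376,-0.15],[0.036,-0.376,-0.33],[0.036,-0.376,-0.434]],"delta_rot":[[0,0,0],[0,0,0],[0,0,0],[0,0,0],[0,0,0]],"fingers":[-1,-1,-1,-1,-1]}' | grep -E 'pos|force: \['
python3 -m crank '{"linear":[[0,0,0],[0,0,0],[0,0,0]],"delta_rot":[[0,0,0],[0,0,0],[0,0,0]],"fingers":[-1,-1,-1]}'| grep -E 'pos|force: \['
```

```text
position: [0.4885, -0.2048, 0.0704]
force: [0.8, 0.7, 0.6]
position: [0.4901, -0.2061, 0.0745]
force: [-0.4, 0.4, 0.2]
```

```bash
python3 -m crank '{"linear":[[0.012,0.03,0],[0.023,0.06,0],[0.033,0.09,0],[0.04,0.115,0],[0.046,0.134,0]],"delta_rot":[[0,0,0],[0,0,0],[0,0,0],[0,0,0],[0,0,0]],"fingers":[-1,-1,-1,-1,-1]}' | grep -E 'pos|force: \['
python3 -m crank '{"linear":[[-0.007,0.03,0],[-0.014,0.061,0],[-0.02,0.095,0],[-0.024,0.128,0],[-0.025,0.162,0]],"delta_rot":[[0,0,-0.088],[0,0,-0.176],[0,0,-0.27],[0,0,-0.367],[0,0,-0.463]],"fingers":[-1,-1,-1,-1,-1]}'| grep -E 'pos|rot|force: \['
```

```text
position: [0.5007, -0.172, 0.0729]
force: [-0.0, -0.5, -0.3]
position: [0.4939, -0.1322, 0.0728]
tool_rot: [-3.141, 0.001, 0.951]
force: [-2.0, -1.5, 1.6]
```

```bash
python3 -m crank '{"linear":[[0,0.035,0],[0.002,0.069,0],[0.0044,0.103,0],[0.01,0.136,0],[0.0156,0.17,0]],"delta_rot":[[0,0,-0.095],[0,0,-0.191],[0,0,-0.286],[0,0,-0.382],[0,0,-0.477]],"fingers":[-1,-1,-1,-1,-1]}'| grep -E 'pos|rot|force: \['
python3 -m crank '{"linear":[[0.0084,0.033,0],[0.0176,0.0656,0],[0.029,0.0976,0],[0.042,0.129,0],[0.0568,0.1596,0]],"delta_rot":[[0,0,-0.095],[0,0,-0.191],[0,0,-0.286],[0,0,-0.382],[0,0,-0.477]],"fingers":[-1,-1,-1,-1,-1]}'| grep -E 'pos|rot|force: \['
```

```text
position: [0.4977, -0.0895, 0.0727]
tool_rot: [-3.141, 0.001, 0.701]
force: [-1.1, -2.3, 0.8]
position: [0.5119, -0.0495, 0.0727]
tool_rot: [-3.141, 0.001, 0.452]
force: [-2.1, -1.4, 1.7]
```

```bash
python3 -m crank '{"linear":[[0.0156,0.0304,0],[0.033,0.0596,0],[0.052,0.088,0],[0.0728,0.115,0],[0.0944,0.1416,0]],"delta_rot":[[0,0,-0.095],[0,0,-0.191],[0,0,-0.286],[0,0,-0.382],[0,0,-0.477]],"fingers":[-1,-1,-1,-1,-1]}'| grep -E 'pos|rot|force: \['
python3 -m crank '{"linear":[[0.0184,0.0204,0],[0.037,0.04,0],[0.057,0.058,0],[0.073,0.072,0],[0.083,0.081,0]],"delta_rot":[[0,0,-0.076],[0,0,-0.153],[0,0,-0.229],[0,0,-0.286],[0,0,-0.325]],"fingers":[-1,-1,-1,-1,-1]}'| grep -E 'pos|rot|force: \['
```

```text
position: [0.5355, -0.0139, 0.0727]
tool_rot: [-3.141, 0.001, 0.202]
force: [-2.6, -0.3, 1.5]
position: [0.5566, 0.0064, 0.0727]
tool_rot: [-3.141, 0.001, 0.033]
force: [-3.5, 1.6, 1.7]
```

Now gentle +x pushes until the hard stop.

```bash
for i in 1 2; do python3 -m crank '{"linear":[[0.003,0.001,0],[0.006,0.002,0],[0.009,0.003,0],[0.012,0.004,0]],"delta_rot":[[0,0,-0.01],[0,0,-0.02],[0,0,-0.03],[0,0,-0.03]],"fingers":[-1,-1,-1,-1]}'| grep -E 'pos|rot|force: \['; done
```

```text
position: [0.5592, 0.0067, 0.0726]
tool_rot: [-3.141, 0.001, 0.018]
force: [-3.5, 4.0, 0.7]
position: [0.5615, 0.0075, 0.0725]
tool_rot: [3.141, 0.003, 0.002]
force: [-12.1, 2.0, 7.7]
```

```bash
python3 -m crank '{"linear":[[0.003,0,0],[0.006,0,0],[0.006,0,0]],"delta_rot":[[0,0,0],[0,0,0],[0,0,0]],"fingers":[-1,-1,-1]}'| grep -E 'pos|rot|force: \['
python3 -m crank '{"linear":[[-0.03,0,0],[-0.07,0,0],[-0.07,0,0.15],[-0.07,0,0.3],[-0.07,0,0.45]],"delta_rot":[[0,0,0],[0,0,0],[0,0,0],[0,0,0],[0,0,0]],"fingers":[-1,-1,-1,-1,-1]}'| grep -E 'pos|force: \['
python3 -m crank '{"linear":[[-0.1,0.2,0],[-0.2,0.4,0],[-0.3,0.5,0],[-0.3,0.5,0]],"delta_rot":[[0,0,0],[0,0,0],[0,0,0],[0,0,0]],"fingers":[-1,-1,-1,-1]}'| grep -E 'pos|force: \['
python3 - <<'E'
from workcell import *
import cv2,numpy as np
g=lambda i:cv2.resize(i[:,:,::-1],(400,360),interpolation=cv2.INTER_CUBIC)
a=grab_frame('scene')['image'][190:310,250:410];b=grab_frame('side')['image'][150:300,270:430]
cv2.imwrite('pics/p5.png',np.hstack([cv2.convertScaleAbs(g(a),alpha=1.5),g(b)]))
E
```

```text
position: [0.5616, 0.0075, 0.0725]
tool_rot: [3.141, 0.005, 0.003]
force: [-18.5, 2.7, 13.2]
position: [0.5462, 0.0073, 0.1866]
force: [0.1, -0.4, -0.0]
position: [0.4683, 0.137, 0.1854]
force: [0.7, -1.4, -0.3]
```

View pics/p5.png

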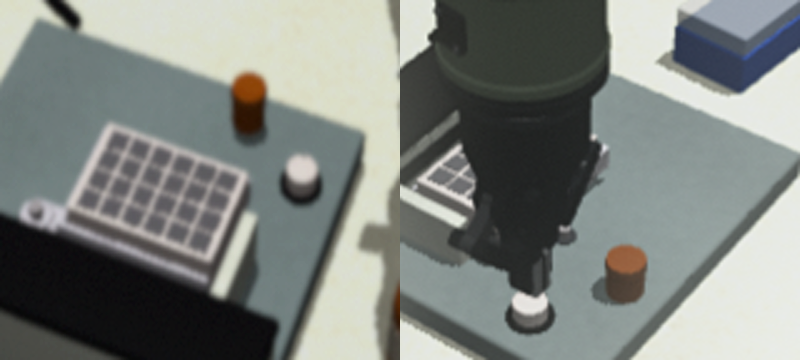

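The carrier is home against its stop beside the cheek, with the pin hidden. Now the second press.

```bash
python3 -m crank '{"linear":[[0.12,-0.14,0],[0.248,-0.28,0],[0.248,-0.28,-0.15],[0.248,-0.28,-0.3],[0.248,-0.28,-0.37]],"delta_rot":[[0,0,0],[0,0,0],[0,0,0],[0,0,0],[0,0,0]],"fingers":[-1,-1,-1,-1,-1]}'| grep -E 'pos|force: \['
python3 -m crank '{"linear":[[0,0,0],[0,0,0],[0,0,0]],"delta_rot":[[0,0,0],[0,0,0],[0,0,0]],"fingers":[-1,-1,-1]}'| grep -E 'pos|force: \['
```

```text
position: [0.533, 0.0605, 0.09]
force: [-0.2, 0.3, -0.0]
position: [0.5345, 0.0623, 0.094]
force: [0.2, 1.2, -0.1]
```

```bash
python3 -m crank '{"linear":[[-0.016,0,0],[-0.016,0,-0.02],[-0.016,0,-0.04],[-0.016,0,-0.06],[-0.016,0,-0.072]],"delta_rot":[[0,0,0],[0,0,0],[0,0,0],[0,0,0],[0,0,0]],"fingers":[-1,-1,-1,-1,-1]}'| grep -E 'pos|force: \['
python3 -m crank '{"linear":[[0,0,-0.008],[0,0,-0.016],[0,0,-0.024],[0,0,-0.032],[0,0,-0.04]],"delta_rot":[[0,0,0],[0,0,0],[0,0,0],[0,0,0],[0,0,0]],"fingers":[-1,-1,-1,-1,-1]}'| grep -E 'pos|force: \['
python3 -m crank '{"linear":[[0,0,-0.008],[0,0,-0.016],[0,0,-0.024],[0,0,-0.03],[0,0,-0.03]],"delta_rot":[[0,0,0],[0,0,0],[0,0,0],[0,0,0],[0,0,0]],"fingers":[-1,-1,-1,-1,-1]}'| grep -E 'pos|force: \['
```

```text
position: [0.5295, 0.0627, 0.0741]
force: [0.1, 0.4, -0.1]
position: [0.5298, 0.0628, 0.0648]
force: [-0.5, -0.1, 2.6]
position: [0.5298, 0.063, 0.0578]
force: [-5.1, 1.8, 20.4]
```

```bash
python3 -m crank '{"linear":[[0,0,0.015],[0,0,0.04],[0,0,0.1],[0,0,0.3],[0,0,0.5]],"delta_rot":[[0,0,0],[0,0,0],[0,0,0],[0,0,0],[0,0,0]],"fingers":[-1,-1,-1,-1,-1]}'| grep -E 'pos|force: \['
python3 -m crank '{"linear":[[-0.1,0,0.2],[-0.2,0,0.4],[-0.3,0,0.4],[-0.3,0,0.4],[-0.3,0,0.4]],"delta_rot":[[0,0,0],[0,0,0],[0,0,0],[0,0,0],[0,0,0]],"fingers":[-1,-1,-1,-1,-1]}'
python3 - <<'E'
from workcell import *
import cv2,numpy as np
g=lambda i:cv2.resize(i[:,:,::-1],(400,360),interpolation=cv2.INTER_CUBIC)
a=grab_frame('scene')['image'][190:310,250:410];b=grab_frame('side')['image'][150:300,270:430]
cv2.imwrite('pics/p6.png',np.hstack([cv2.convertScaleAbs(g(a),alpha=1.5),g(b)]))
E
```

```text
position: [0.5289, 0.0625, 0.1833]
force: [0.2, -0.0, 0.4]
clock: 18.8
position: [0.4546, 0.0627, 0.2828]
tool_rot: [-3.141, -0.001, 0.003]
force: [1.1, -0.5, -0.6]
grip_width: -0.0002
finger_force: 0.0
```

View pics/p6.png

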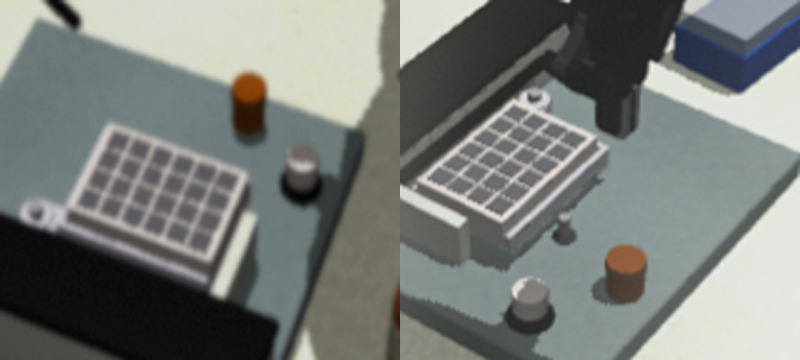

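The button and stop pin (565,225 in the right half) are up again in front of the docked carrier. The plate is flush and the jar has not moved.

```bash
python3 -c "
from workcell import bot;print(bot.job_done())"
```

```text
the job is handed in; nothing more can be done
None
```

The well plate is docked and handed in at about 19 s on the robot's clock: plate home, carrier in against its stop, and the stop pin back up barring it; the jar did not move, and I did not check the other objects in the final pictures.

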